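Ready the downdraft box for sanding

TASK

Get the downdraft box ready for sanding the plaster panels: of the three look-alike sanding blocks lying on them only one still bites, so feel how hard they drag over the plaster, lay the one that bites flat in the rest on top of the box and leave the two worn smooth ones lying flat on the panels or the bench. Pull the box's air-gate rod out to its middle click (half open), and leave the two loose rock castings where they are.

Things in the scene. Friction and masses are not known exactly. Their poses are not given: they have to be found in the camera images.
- panel_a: the left cast plaster panel, fixed: 115 mm (x) by 100 mm (y), 10 mm thick, scored like stonework; origin under its middle, never turned. At the start one sanding block lies on its middle (within 3 mm), long side along x, turned by up to 0.15 rad. The three blocks look alike: brown, 56 x 101 x 26 mm high, 0.22 to 0.38 kg; which lies where changes
- panel_b: the middle front cast plaster panel, fixed: 115 mm (x) by 100 mm (y), 10 mm thick, scored like stonework; origin under its middle, never turned. At the start one sanding block lies on its middle (within 3 mm), long side along x, turned by up to 0.15 rad. Any block can be gripped across its 56 mm; a grip straightens it between the fingers
- panel_c: the rear cast plaster panel, fixed: 115 mm (x) by 100 mm (y), 10 mm thick, scored like stonework; origin under its middle, never turned. At the start one sanding block lies on its middle (within 3 mm), long side along x, turned by up to 0.15 rad. Pressed down and dragged, the block that bites resists with 0.85 to 1.05 of the pressing force, a worn one with 0.24 to 0.30 of it
- rest_floor (a point): middle of the floor (62 mm above the bench) of the block rest, a shallow tray at the front of the downdraft box's top. Its floor is 69 mm (x, away from the robot) by 124 mm (y) inside steel lips 7 mm high; on the two long sides the lips stand only at the corners, leaving 82 mm open for fingers. A block lies in it with its long side along y, either way round
- sanding_box: the downdraft box, fixed: grey steel, 200 mm (x) by 210 mm (y), perforated top 62 mm above the bench, with a 28 mm lip along its back edge; origin under its middle, its -x side faces the robot
- gate_knob (a point): middle of the black knob on the gate rod: a lying cylinder, 26 mm across and 26 mm long along its x, 34 mm above the bench; it sticks out of the box's front, 102 mm along -y from the middle of the rest. Shut, this point is 41 mm in front of the box's front face. Its -x axis points out of the box, the way it is pulled
- gate_rod (a joint): how far the gate rod is pulled out, m: 0 = shut (all the way in, as it starts), 0.020 = middle click (half open), 0.040 = all the way out. A sprung ball holds it in these three places; it takes about 5 N to pull it out of one, and a rod let go within about 7 mm of a click slips into it
- rock_small: small plaster rock casting, 47 x 56 x 29 mm, a bystander near the front edge of the bench; origin under its middle
- rock_cast: rough plaster rock casting, 54 x 80 x 36 mm, a bystander left of the box; origin under its middle

How it is judged:
By the outcome, as a careful person would: the job done as asked, in the order asked, and still so for the second after the job is handed in, with the robot touching nothing.
It also fails if it takes over 69 s, if anything falls off the work surface, if the arm or the gripper's body presses on something with over 40 N, if the wrist force passes 120 N, or if a joint passes its speed limit or range.

ROBOT

A 7-joint arm with a two-finger parallel gripper is mounted at the origin on a cart in front of the work surface, level with it; the furniture and walls round the work are solid. World frame = base frame: x ahead of the robot, y to its left, z up, the work surface at z = 0. Lengths are in m, angles in degrees, forces in N, time in s.
With the tool pointing down it reaches from about 0.425 to 0.8 m from the base axis. Payload 8.3 kg.
Tool frame: the origin (TCP) lies at the very end of the fingers, on their centre line; the grasp point (between the pads) lies 19 mm behind it; z points along the fingers, y is the line along which they close (so a half turn about z gives the same grasp; the last joint's range is limited). The gripper opens to 85 mm and grips with 20 to 120 N. Pads are 22 mm wide; open, the fingers measure 114 mm over their backs; the gripper's body (76 mm by 85 mm) begins 54 mm behind the grasp point. The pads swing forward as they close: fully open they stand 13 mm farther back than shut.
Start: joints at [71.224, 21.967, 0.94, 78.501, -0.361, 79.538, -2.664], TCP at [0.164, -0.603, 0.231] pointing down, gripper open.
Joint ranges: [-169.22, 169.22], [-14.56, 117.87], [-87.37, 89.26], [10.42, 133.3], [-82.24, 262.24], [0.94, 117.77], [-172.7, 172.7]. Speed limits (degrees/s): [136.94, 136.94, 172.46, 172.46, 180, 180, 180].

INTERFACE

Orientations are given as a 3x3 rotation matrix whose columns are the frame's x, y, z axes.
In Python, from bench import get_state, imaging, job gives the robot as it stands. The module is installed in compiled form; this text tells all that it offers.
- The arm moves only by the tool carry_out, never from a script. Its arguments are lists of equal length, an entry for each row: "offset": the shift along the tool's x, y, z normalised to -1 to 1, where 1 is 2.5 cm, a list of three; "rot": the turn, a rotation vector about the tool's x, y, z normalised to -1 to 1, where 1 is 0.08 rad, a list of three; "claw": the opening, from 0 (shut) to 1 (fully open). A call has 1 to 5 rows; each row shifts and turns the commanded pose from where the row before left it, along the tool's axes as they then stand; what a row does not reach is not made up. A row lasts 1/10 s, in which the tool goes at most 50 mm and 8.59 degrees, less where a joint would pass 70% of its speed; a pose out of reach is approached as far as the arm can. A call with a number of a shift or a turn outside -1 to 1 is refused whole. A call with a gripper value outside its range is refused whole. The fingers move at their own pace and stop on an object; "grip_force" is the grip in N (left out, the last holds). Time passes only in rows, so rows that do not move let the fingers close. It gives the time, the measured TCP pose, the force, the opening and the grip force at its end, in the units of the state.
- get_state(): the state, without advancing time (a new reading comes with each control period).
- imaging.read_camera(name): name is "side" or "top"; returns the picture (420x560x3 uint8, red, green, blue); there is no depth.
- imaging.get_calibration(name): a dict with "fx", "fy", "cx", "cy" (pixels), "dist_coeffs" ([k1, k2, p1, p2, k3] as OpenCV has them; the pictures are not rectified), "view" (4x4, takes a point from world to camera coordinates). Camera axes: x right, y down, z forward; pixel columns grow to the right and rows downward; lengths in m; the calibration is good to about 2 mm. A picture is of the moment at which its call begins. get_calibration takes no time and is no camera call.
- job.job_done(): hands the job in; it is judged then, once.
The state is a dict: "time": time; "joint_pos": joint angles; "qvel": joint speeds; "joint_efforts": joint torques, N m; "ee_pos": TCP position; "tcp_rot": TCP orientation; "wrist_force": force on the tool from outside, world axes, zero at the start; "ft_torque": the same for the moment, N m; "finger_gap": finger opening in m; "finger_force": force on a finger pad.
Only numpy, scipy, OpenCV 4.12 (cv2) and the standard library are available. Lean on these libraries where they do the work, as an engineer would, in place of code of your own. Each camera call takes 0.05 s, during which the arm holds its last target. There are 200 camera calls.

## Working session

There is one attempt and no reset: what is moved stays moved. The work goes in short steps, Python scripts to look and compute and a tool call to move; the robot and the scene stay as the last step left them, time stands still between calls to the robot, and variables do not carry over. Pictures are saved under pics/ and viewed, at most 10 in all, crops included, and the job is handed in when it is done.

Besides the shell and the picture viewer there is one more tool, called after "Emit:" in YAML: its name, and indented under it one key for each argument. carry_out: Moves the arm, as the interface text tells. Scaled input: -1 to 1 covers 2.5 cm each way for a shift and 0.08 rad each way for a turn. Its arguments: {"type":"object","properties":{"offset":{"type":"array","items":{"type":"array","items":{"type":"number","minimum":-1,"maximum":1}}},"rot":{"type":"array","items":{"type":"array","items":{"type":"number","minimum":-1,"maximum":1}}},"claw":{"type":"array","items":{"type":"number"}},"grip_force":{"type":"number"}},"required":["offset","rot","claw"]}

```bash
mkdir -p pics
cat > h.py <<'E'
import numpy as np, cv2
from bench import get_state, imaging, job
def cam(n):
    c=imaging.get_calibration(n); K=np.array([[c['fx'],0,c['cx']],[0,c['fy'],c['cy']],[0,0,1.]])
    return K,np.array(c['dist_coeffs'],float),np.array(c['view'])
def onplane(n,px,z):
    K,d,V=cam(n); u=cv2.undistortPoints(np.array(px,float).reshape(-1,1,2),K,d).reshape(-1,2)
    R,t=V[:3,:3],V[:3,3]; C=-R.T@t; D=np.c_[u,np.ones(len(u))]@R
    return C+D*((z-C[2])/D[:,2])[:,None]
def proj(n,P):
    K,d,V=cam(n); return cv2.projectPoints(np.array(P,float).reshape(-1,1,3),cv2.Rodrigues(V[:3,:3])[0],V[:3,3],K,d)[0].reshape(-1,2)
E
python3 - <<'E'
from h import *
for n in('top','side'):
    cv2.imwrite(f'pics/{n}0.png',imaging.read_camera(n)[:,:,::-1]); V=cam(n)[2]; print(n,-V[:3,:3].T@V[:3,3],V[:3,:3].round(2).tolist())
s=get_state(); print(s)
E
```

```text
top [0.51001099 0.05324191 0.91448331] [[0.03, -1.0, 0.04], [-1.0, -0.03, -0.07], [0.07, -0.04, -1.0]]
side [ 0.25716088 -0.57279627  0.59157153] [[0.88, -0.47, -0.02], [-0.3, -0.53, -0.79], [0.37, 0.7, -0.61]]
{'time': 0.1, 'joint_pos': array([71.22349808, 22.01171347,  0.93792515, 78.55521414, -0.36154583,
       79.53883043, -2.66375655]), 'qvel': array([ 0.02228719, -0.13198749, -0.04788301, -0.25365846, -0.07401673,
        0.05669126, -0.0062403 ]), 'joint_efforts': array([ 3.03758949e-03, -6.29133654e+01,  8.47379621e-01, -3.72756994e+01,
        1.67499098e-02,  1.05321844e-02,  1.08099360e-05]), 'ee_pos': array([ 0.16350217, -0.60275878,  0.23036549]), 'tcp_rot': array([[ 9.65122138e-01,  2.61799587e-01, -4.85364683e-04],
       [ 2.61800037e-01, -9.65120587e-01,  1.73026147e-03],
       [-1.54537092e-05, -1.79698214e-03, -9.99998385e-01]]), 'wrist_force': array([-0.1355856 ,  0.38791416, -0.00766761]), 'ft_torque': array([-0.01657312,  0.00459177,  0.05120597]), 'finger_force': 0.0, 'finger_gap': 0.08549567589465926}
```

View pics/top0.png

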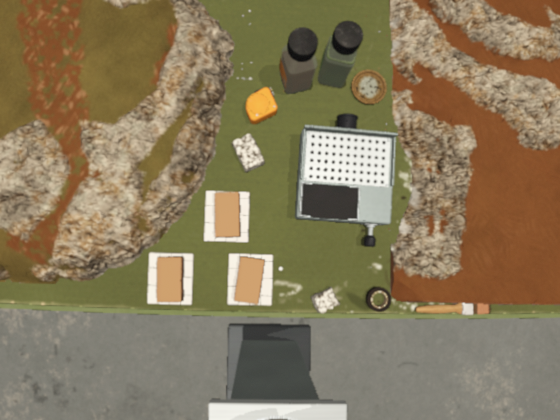

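View pics/side0.png

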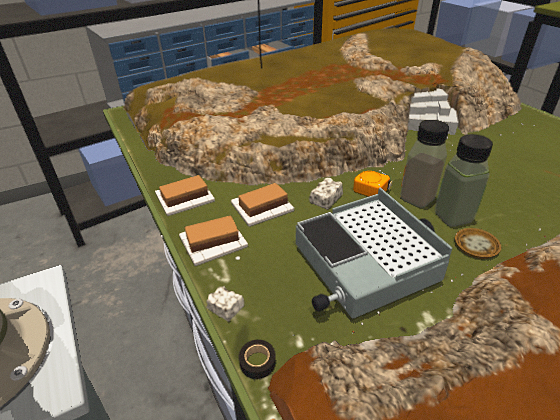

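The top view shows the blocks at about (170,279), (250,280) and (227,215), the box around (346,175), the rest at (330,202) and the knob at (369,240). The small rock is at (326,300) and the rock casting at (248,152).

```bash
python3 - <<'E'
from h import *
im=cv2.imread('pics/top0.png'); hsv=cv2.cvtColor(im,cv2.COLOR_BGR2HSV)
print(hsv[279,170],hsv[280,250],hsv[202,330],hsv[240,369])
m=cv2.inRange(hsv,(5,70,120),(20,200,255)); m[:185]=0;m[310:]=0;m[:,:140]=0;m[:,290:]=0
for c in cv2.findContours(m,0,2)[0]:
    if cv2.contourArea(c)<300: continue
    P=onplane('top',c.reshape(-1,2),.036)[:,:2].astype(np.float32); r=cv2.minAreaRect(P)
    b=cv2.boxPoints(r); e=max((b[1]-b[0],b[2]-b[1]),key=np.linalg.norm); print('block',cv2.boundingRect(c),np.round(r[0],4),np.round(r[1],4),np.degrees(np.arctan2(e[1],e[0]))%180)
m=cv2.inRange(im,(0,0,0),(45,45,45))
for nm,(x,y,w,h),z in(('rest',(295,180,70,42),.062),('knob',(358,232,22,18),.034)):
    q=np.zeros_like(m); q[y:y+h,x:x+w]=m[y:y+h,x:x+w]; c=max(cv2.findContours(q,0,2)[0],key=cv2.contourArea)
    P=onplane('top',c.reshape(-1,2),z)[:,:2].astype(np.float32); r=cv2.minAreaRect(P); b=cv2.boxPoints(r)
    print(nm,cv2.boundingRect(c),np.round(r[0],4),np.round(r[1],4),r[2],b.round(3).tolist())
# white panels
m=cv2.inRange(hsv,(0,0,170),(180,60,255)); m[:185]=0;m[310:]=0;m[:,:140]=0;m[:,277:]=0
for x,y,w,h in((144,250,54,58),(224,250,53,58),(200,187,54,58)):
    q=m[y:y+h,x:x+w]; a=np.argwhere(q)[:,::-1]+[x,y]; P=onplane('top',a,.01); print('panel',P[:,:2].min(0),P[:,:2].max(0),(P.min(0)+P.max(0))[:2]/2)
E
python3 - <<'E'
import cv2
a=cv2.imread('pics/top0.png')[115:265,280:420]; cv2.imwrite('pics/crop1.png',cv2.resize(a,None,fx=4,fy=4,interpolation=2))
E
```

```text
[ 16 119 207] [ 15 116 208] [15 26 59] [ 0  9 59]
block (235, 257, 30, 48) [0.4343 0.0744] [0.054  0.0998] 173.36928
block (157, 257, 26, 45) [0.4324 0.2496] [0.0965 0.0552] 1.6219927
block (215, 192, 25, 45) [0.5795 0.1273] [0.0986 0.0534] 2.07598
block (140, 185, 61, 61) [0.5739 0.2548] [0.1338 0.1337] 1.6123248Traceback (most recent call last):
  File "<stdin>", line 11, in <module>
ValueError: max() iterable argument is empty
```

View pics/crop1.png

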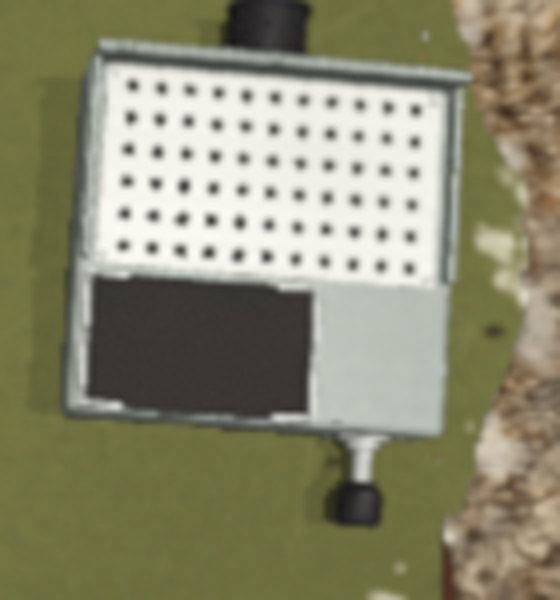

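The crop shows the dark rest floor with corners at about (93,277), (312,290), (308,415) and (87,400) in crop pixels, and the knob at (358,504). The box is turned by a few degrees.

Run:
```python
from h import *
im=cv2.imread('pics/top0.png'); s=im.max(2).astype(np.uint8)
m=cv2.inRange(s,0,80)
for nm,(x,y,w,h),z in(('rest',(298,182,64,40),.062),('knob',(358,232,22,18),.034)):
    q=np.zeros_like(m); q[y:y+h,x:x+w]=m[y:y+h,x:x+w]; c=max(cv2.findContours(q,0,2)[0],key=cv2.contourArea)
    P=onplane('top',c.reshape(-1,2),z)[:,:2].astype(np.float32); r=cv2.minAreaRect(P); b=cv2.boxPoints(r)
    print(nm,cv2.boundingRect(c),np.round(r[0],4),np.round(r[1],4),r[2],b.round(3).tolist())
c=np.array([[93,277],[312,290],[308,415],[87,400]])/4+[280,115]-.4
P=onplane('top',c,.062);print(P.round(4).tolist(),P.mean(0))
e=P[0]-P[1]+P[3]-P[2];th=-np.arctan2(e[0],e[1]);print('box yaw',np.degrees(th),'from x edges',np.degrees(np.arctan2(*(P[0]-P[3]+P[1]-P[2])[[1,0]])))
print('knob top px',onplane('top',[[358/4+280-.4,504/4+115-.4]],.040))
ct=P.mean(0)[:2]; print('pred knob y dir',ct+102e-3*np.array([np.sin(th),-np.cos(th)]))
hs=cv2.cvtColor(im,cv2.COLOR_BGR2HSV)
m=cv2.inRange(hs,(0,0,165),(180,60,255))
for x,y,w,h in((144,248,54,60),(224,248,53,60),(200,187,54,58)):
    a=np.argwhere(m[y:y+h,x:x+w])[:,::-1]+[x,y]; Q=onplane('top',a,.01)[:,:2]; lo,hi=np.percentile(Q,.5,0),np.percentile(Q,99.5,0); print('panel',lo,hi,(lo+hi)/2)
rk=onplane('top',[[326,300],[379,299],[248,152]],.015);print(rk)
```

```text
rest (302, 184, 56, 35) [ 0.6107 -0.0973] [0.1198 0.0737] 88.28663635253906 [[0.5720000267028809, -0.15600000321865082], [0.6460000276565552, -0.15800000727176666], [0.6489999890327454, -0.039000000804662704], [0.5759999752044678, -0.035999998450279236]]
knob (361, 232, 15, 15) [ 0.5319 -0.1916] [0.0317 0.0323] 0.6915262341499329 [[0.515999972820282, -0.17599999904632568], [0.515999972820282, -0.20800000429153442], [0.5479999780654907, -0.20800000429153442], [0.5479999780654907, -0.17499999701976776]]
[[0.6482, -0.0378, 0.062], [0.6451, -0.1594, 0.062], [0.5759, -0.1578, 0.062], [0.5806, -0.0359, 0.062]] [ 0.61242698 -0.09775106  0.062     ]
box yaw -1.8492004796359016 from x edges -1.4758097970285533
knob top px [[ 0.52822421 -0.19243243  0.04      ]]
pred knob y dir [ 0.60913554 -0.19969794]
panel [0.37353227 0.20361738] [0.49001345 0.30502269] [0.43177286 0.25432003]
panel [0.37688933 0.02205871] [0.49303369 0.12369861] [0.43496151 0.07287866]
panel [0.51840524 0.07982052] [0.63560213 0.18110429] [0.57700369 0.1304624 ]
[[ 0.39116057 -0.10141512  0.015     ]
 [ 0.39500295 -0.22454121  0.015     ]
 [ 0.7261506   0.08580477  0.015     ]]
```

Emit:
carry_out:
  offset:
    - [1,0,0]
    - [1,0,0]
    - [1,0,0]
    - [1,0,0]
    - [1,-1,0]
  rot:
    - [0,0,1]
    - [0,0,1]
    - [0,0,1]
    - [0,0,0.31]
    - [0,0,0]
  claw: [1,1,1,1,1]
  grip_force: 60

```text
time: 0.6
ee_pos: [0.2869, -0.5649, 0.2298]
tcp_rot: [[1.0, -0.003, -0.002], [-0.003, -1.0, 0.001], [-0.002, -0.001, -1.0]]
wrist_force: [0.2, 0.2, 0.7]
finger_gap: 0.0856
finger_force: 0.0
```

Emit:
carry_out:
  offset:
    - [1,-1,0]
    - [1,-1,0]
    - [1,-1,0]
    - [1,-1,0]
    - [1,-1,0]
  rot:
    - [0,0,0]
    - [0,0,0]
    - [0,0,0]
    - [0,0,0]
    - [0,0,0]
  claw: [1,1,1,1,1]

```text
time: 1.1
ee_pos: [0.4128, -0.4375, 0.2309]
tcp_rot: [[1.0, -0.0, -0.001], [-0.0, -1.0, 0.001], [-0.001, -0.001, -1.0]]
wrist_force: [-0.3, 0.5, -0.0]
finger_gap: 0.0851
finger_force: 0.0
```

Emit:
carry_out:
  offset:
    - [0.4,-1,0]
    - [0.4,-1,0]
    - [0,-1,0]
    - [0,-1,0]
    - [0,-1,0]
  rot:
    - [0,0,0]
    - [0,0,0]
    - [0,0,0]
    - [0,0,0]
    - [0,0,0]
  claw: [1,1,1,1,1]

```text
time: 1.6
ee_pos: [0.4319, -0.3126, 0.2308]
tcp_rot: [[1.0, 0.0, -0.001], [0.0, -1.0, 0.001], [-0.001, -0.001, -1.0]]
wrist_force: [0.3, 0.4, -0.5]
finger_gap: 0.0852
finger_force: 0.0
```

Emit:
carry_out:
  offset:
    - [0,-1,0]
    - [0,-1,0]
    - [0,-1,0]
    - [0,-1,0]
    - [0,-1,0]
  rot:
    - [0,0,0]
    - [0,0,0]
    - [0,0,0]
    - [0,0,0]
    - [0,0,0]
  claw: [1,1,1,1,1]

```text
time: 2.1
ee_pos: [0.4318, -0.1877, 0.231]
tcp_rot: [[1.0, 0.0, -0.001], [0.0, -1.0, 0.0], [-0.001, -0.0, -1.0]]
wrist_force: [0.3, 0.1, 0.0]
finger_gap: 0.0854
finger_force: 0.0
```

Emit:
carry_out:
  offset:
    - [0,-1,0]
    - [0,-1,0]
    - [0,-1,0]
    - [0,-1,0]
    - [0,-1,0]
  rot:
    - [0,0,0]
    - [0,0,0]
    - [0,0,0]
    - [0,0,0]
    - [0,0,0]
  claw: [1,1,1,1,1]

```text
time: 2.6
ee_pos: [0.4318, -0.0628, 0.2311]
tcp_rot: [[1.0, 0.0, -0.001], [0.0, -1.0, 0.0], [-0.001, -0.0, -1.0]]
wrist_force: [-0.8, 1.4, 0.0]
finger_gap: 0.0853
finger_force: 0.0
```

Emit:
carry_out:
  offset:
    - [0,-1,0]
    - [0,-1,0]
    - [0,-1,0]
    - [0,-1,0]
    - [0,-1,0]
  rot:
    - [0,0,0]
    - [0,0,0]
    - [0,0,0]
    - [0,0,0]
    - [0,0,0]
  claw: [1,1,1,1,1]

```text
time: 3.1
ee_pos: [0.4317, 0.0621, 0.2311]
tcp_rot: [[1.0, -0.0, -0.001], [-0.0, -1.0, -0.0], [-0.001, 0.0, -1.0]]
wrist_force: [0.6, 0.0, 0.7]
finger_gap: 0.0855
finger_force: 0.0
```

Emit:
carry_out:
  offset:
    - [0.1,-0.4,1]
    - [0,0,1]
    - [0,0,1]
    - [0,0,1]
    - [0,0,1]
  rot:
    - [0,0,1]
    - [0,0,0.44]
    - [0,0,0]
    - [0,0,0]
    - [0,0,0]
  claw: [1,1,1,1,1]

```text
time: 3.6
ee_pos: [0.4343, 0.0711, 0.1052]
tcp_rot: [[0.993, -0.115, -0.0], [-0.115, -0.993, -0.0], [-0.0, 0.0, -1.0]]
wrist_force: [0.4, -0.5, -0.7]
finger_gap: 0.0852
finger_force: 0.0
```

Run:
```python
from h import *
s=get_state();print(s['ee_pos'],s['joint_pos'].round(0))
cv2.imwrite('pics/s1.png',cv2.resize(imaging.read_camera('side')[100:300,120:340,::-1],None,fx=2.5,fy=2.5))
```

```text
[0.4342825  0.07114928 0.10515663] [  15.    8.  -31.  115.    5.   59. -114.]
```

View pics/s1.png

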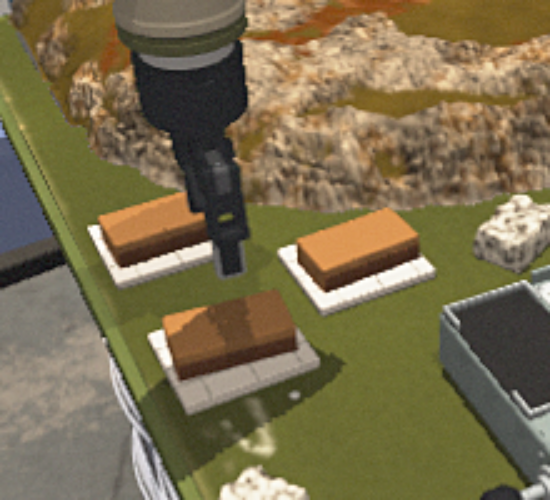

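The gripper stands above block B (block at about (230,330) in the crop), fingers across its width.

Emit:
carry_out:
  offset:
    - [0,-0.1,1]
    - [0,0,1]
    - [0,0,1]
    - [0,0,0.5]
    - [0,0,0.12]
  rot:
    - [0,0,0]
    - [0,0,0]
    - [0,0,0]
    - [0,0,0]
    - [0,0,0]
  claw: [1,1,1,1,1]

```text
time: 4.15
ee_pos: [0.4341, 0.0735, 0.015]
tcp_rot: [[0.993, -0.115, -0.002], [-0.115, -0.993, -0.0], [-0.002, 0.0, -1.0]]
wrist_force: [-0.1, 1.0, 0.3]
finger_gap: 0.0855
finger_force: 0.0
```

Emit:
carry_out:
  offset:
    - [0,0,0]
    - [0,0,0]
    - [0,0,0]
    - [0,0,0]
    - [0,0,0]
  rot:
    - [0,0,0]
    - [0,0,0]
    - [0,0,0]
    - [0,0,0]
    - [0,0,0]
  claw: [0,0,0,0,0]

```text
time: 4.65
ee_pos: [0.4362, 0.0739, 0.0173]
tcp_rot: [[0.993, -0.115, 0.003], [-0.115, -0.993, 0.0], [0.003, -0.0, -1.0]]
wrist_force: [-1.2, -0.0, 5.3]
finger_gap: 0.0545
finger_force: 64.5
```

Emit:
carry_out:
  offset:
    - [0,0,0.15]
    - [0,0,0]
    - [0.2,0,0]
    - [0.2,0,0]
    - [0.2,0,0]
  rot:
    - [0,0,0]
    - [0,0,0]
    - [0,0,0]
    - [0,0,0]
    - [0,0,0]
  claw: [0,0,0,0,0]

```text
time: 5.15
ee_pos: [0.4522, 0.0736, 0.0164]
tcp_rot: [[0.993, -0.114, 0.005], [-0.114, -0.993, 0.0], [0.005, -0.001, -1.0]]
wrist_force: [-14.8, 2.2, 42.2]
finger_gap: 0.0547
finger_force: 70.8
```

Emit:
carry_out:
  offset:
    - [0.2,0,0]
    - [0.2,0,0]
  rot:
    - [0,0,0]
    - [0,0,0]
  claw: [0,0]

```text
time: 5.35
ee_pos: [0.4621, 0.0726, 0.0164]
tcp_rot: [[0.994, -0.114, 0.005], [-0.114, -0.994, 0.001], [0.005, -0.001, -1.0]]
wrist_force: [-14.7, 1.0, 40.9]
finger_gap: 0.0547
finger_force: 70.6
```

Emit:
carry_out:
  offset:
    - [0.2,0,0]
    - [0.1,0,0]
  rot:
    - [0,0,0]
    - [0,0,0]
  claw: [0,0]

```text
time: 5.55
ee_pos: [0.4697, 0.0717, 0.0164]
tcp_rot: [[0.993, -0.114, 0.005], [-0.114, -0.994, 0.001], [0.005, -0.001, -1.0]]
wrist_force: [-15.0, 1.1, 41.7]
finger_gap: 0.0545
finger_force: 70.5
```

Block B drags with about 0.35 of the pressing force, so it is worn. I'll drag it back and release it.

Emit:
carry_out:
  offset:
    - [0,0,-0.14]
    - [-0.5,0,0]
    - [-0.5,0,0]
    - [-0.4,0,0]
    - [0,0,0]
  rot:
    - [0,0,0]
    - [0,0,0]
    - [0,0,0]
    - [0,0,0]
    - [0,0,0]
  claw: [0,0,0,0,0]

```text
time: 6.05
ee_pos: [0.4316, 0.0745, 0.0165]
tcp_rot: [[0.993, -0.114, 0.002], [-0.114, -0.993, -0.0], [0.002, -0.0, -1.0]]
wrist_force: [-4.3, 0.5, 13.5]
finger_gap: 0.0547
finger_force: 67.3
```

Emit:
carry_out:
  offset:
    - [0,0,0]
    - [0,0,0]
    - [0,0,-0.2]
    - [0,0,-1]
    - [0,0,-1]
  rot:
    - [0,0,0]
    - [0,0,0]
    - [0,0,0]
    - [0,0,0]
    - [0,0,0]
  claw: [1,1,1,1,1]

```text
time: 6.55
ee_pos: [0.4314, 0.074, 0.0708]
tcp_rot: [[0.993, -0.115, -0.002], [-0.115, -0.993, 0.0], [-0.002, -0.0, -1.0]]
wrist_force: [0.7, -0.0, 1.0]
finger_gap: 0.0854
finger_force: 0.0
```

Emit:
carry_out:
  offset:
    - [0,0,-1]
    - [0,-1,0]
    - [0,-1,0]
    - [0,-1,0]
    - [0,-1,0]
  rot:
    - [0,0,0]
    - [0,0,-1]
    - [0,0,-0.8]
    - [0,0,0]
    - [0,0,0]
  claw: [1,1,1,1,1]

```text
time: 7.05
ee_pos: [0.4344, 0.1745, 0.0957]
tcp_rot: [[1.0, 0.028, -0.0], [0.028, -1.0, -0.0], [-0.0, 0.0, -1.0]]
wrist_force: [0.3, 0.0, 0.3]
finger_gap: 0.0855
finger_force: 0.0
```

Emit:
carry_out:
  offset:
    - [0,-1,0]
    - [0,-1,0]
    - [0,-1,0.2]
    - [0,0,1]
    - [0,0,1]
  rot:
    - [0,0,0]
    - [0,0,0]
    - [0,0,0]
    - [0,0,0]
    - [0,0,0]
  claw: [1,1,1,1,1]

```text
time: 7.55
ee_pos: [0.4326, 0.25, 0.0405]
tcp_rot: [[1.0, 0.031, 0.001], [0.031, -1.0, 0.001], [0.001, -0.001, -1.0]]
wrist_force: [0.3, -0.5, 0.1]
finger_gap: 0.0856
finger_force: 0.0
```

Emit:
carry_out:
  offset:
    - [0,0,0.8]
    - [0,0,0.15]
    - [0,0,0]
    - [0,0,0]
    - [0,0,0]
  rot:
    - [0,0,0]
    - [0,0,0]
    - [0,0,0]
    - [0,0,0]
    - [0,0,0]
  claw: [1,1,0,0,0]

```text
time: 8.05
ee_pos: [0.4336, 0.2494, 0.0184]
tcp_rot: [[1.0, 0.029, 0.002], [0.029, -1.0, 0.001], [0.002, -0.001, -1.0]]
wrist_force: [-1.9, -0.4, 4.4]
finger_gap: 0.0547
finger_force: 65.1
```

Emit:
carry_out:
  offset:
    - [0,0,0]
    - [0,0,0]
    - [0,0,0.05]
    - [0.2,0,0]
    - [0.2,0,0]
  rot:
    - [0,0,0]
    - [0,0,0]
    - [0,0,0]
    - [0,0,0]
    - [0,0,0]
  claw: [0,0,0,0,0]

```text
time: 8.55
ee_pos: [0.443, 0.2507, 0.0184]
tcp_rot: [[1.0, 0.03, 0.002], [0.03, -1.0, 0.002], [0.003, -0.001, -1.0]]
wrist_force: [-8.4, -1.0, 21.2]
finger_gap: 0.0545
finger_force: 67.1
```

Emit:
carry_out:
  offset:
    - [0.2,0,0]
    - [0.2,0,0]
  rot:
    - [0,0,0]
    - [0,0,0]
  claw: [0,0]

```text
time: 8.75
ee_pos: [0.4478, 0.2511, 0.0182]
tcp_rot: [[0.999, 0.031, -0.007], [0.031, -1.0, -0.002], [-0.007, 0.001, -1.0]]
wrist_force: [-45.5, -9.0, 60.8]
finger_gap: 0.0548
finger_force: 71.7
```

Emit:
carry_out:
  offset:
    - [0.2,0,0]
    - [0.1,0,0]
  rot:
    - [0,0,0]
    - [0,0,0]
  claw: [0,0]

```text
time: 8.95
ee_pos: [0.4519, 0.2514, 0.0167]
tcp_rot: [[0.999, 0.033, -0.012], [0.033, -0.999, -0.003], [-0.012, 0.002, -1.0]]
wrist_force: [-36.3, -6.3, 30.1]
finger_gap: 0.0547
finger_force: 72.2
```

Emit:
carry_out:
  offset:
    - [0,0,-0.08]
    - [-0.2,0,0]
    - [-0.2,0,0]
    - [-0.2,0,0]
  rot:
    - [0,0,0]
    - [0,0,0]
    - [0,0,0]
    - [0,0,0]
  claw: [0,0,0,0]

```text
time: 9.35
ee_pos: [0.4453, 0.2487, 0.0178]
tcp_rot: [[1.0, 0.028, 0.001], [0.028, -1.0, -0.0], [0.001, 0.0, -1.0]]
wrist_force: [1.1, 0.1, -4.0]
finger_gap: 0.0546
finger_force: 69.1
```

Emit:
carry_out:
  offset:
    - [-0.2,0,0]
  rot:
    - [0,0,0]
  claw: [0]

```text
time: 9.45
ee_pos: [0.4402, 0.2486, 0.0177]
tcp_rot: [[1.0, 0.028, 0.001], [0.028, -1.0, -0.0], [0.001, 0.0, -1.0]]
wrist_force: [0.6, -0.4, -3.1]
finger_gap: 0.0551
finger_force: 69.1
```

Emit:
carry_out:
  offset:
    - [-0.2,0,0]
  rot:
    - [0,0,0]
  claw: [0]

```text
time: 9.55
ee_pos: [0.435, 0.2485, 0.0177]
tcp_rot: [[1.0, 0.028, 0.0], [0.028, -1.0, 0.0], [0.0, -0.0, -1.0]]
wrist_force: [-0.0, -0.7, -3.9]
finger_gap: 0.0549
finger_force: 69.1
```

Emit:
carry_out:
  offset:
    - [0,0,0.06]
    - [0,0,0.04]
    - [0.15,0,0]
    - [0.15,0,0]
  rot:
    - [0,0,0]
    - [0,0,0]
    - [0,0,0]
    - [0,0,0]
  claw: [0,0,0,0]

```text
time: 9.95
ee_pos: [0.4433, 0.2502, 0.0167]
tcp_rot: [[1.0, 0.03, 0.002], [0.03, -1.0, 0.001], [0.002, -0.001, -1.0]]
wrist_force: [-4.5, 0.2, 12.4]
finger_gap: 0.0547
finger_force: 70.9
```

Emit:
carry_out:
  offset:
    - [0.15,0,0]
  rot:
    - [0,0,0]
  claw: [0]

```text
time: 10.05
ee_pos: [0.4471, 0.2504, 0.0167]
tcp_rot: [[1.0, 0.03, 0.002], [0.03, -1.0, 0.001], [0.002, -0.001, -1.0]]
wrist_force: [-5.3, 0.6, 12.0]
finger_gap: 0.0547
finger_force: 70.9
```

Emit:
carry_out:
  offset:
    - [0.15,0,0]
  rot:
    - [0,0,0]
  claw: [0]

```text
time: 10.15
ee_pos: [0.4508, 0.2505, 0.0167]
tcp_rot: [[1.0, 0.03, 0.002], [0.03, -1.0, 0.001], [0.002, -0.001, -1.0]]
wrist_force: [-5.1, -0.0, 11.8]
finger_gap: 0.0546
finger_force: 70.9
```

Emit:
carry_out:
  offset:
    - [0.15,0,0]
  rot:
    - [0,0,0]
  claw: [0]

```text
time: 10.25
ee_pos: [0.4522, 0.2506, 0.0166]
tcp_rot: [[1.0, 0.03, -0.002], [0.03, -1.0, -0.0], [-0.002, 0.0, -1.0]]
wrist_force: [-27.1, -4.8, 34.3]
finger_gap: 0.0546
finger_force: 73.7
```

Block A slid with about 0.35 of the pressing force until its far end caught the rocky scenery. It is worn too. I'll put it back and test block C.

Emit:
carry_out:
  offset:
    - [-0.2,0,-0.05]
    - [-0.35,0,0]
    - [-0.35,0,0]
    - [0,0,0]
    - [0,0,0]
  rot:
    - [0,0,0]
    - [0,0,0]
    - [0,0,0]
    - [0,0,0]
    - [0,0,0]
  claw: [0,0,0,0,1]

```text
time: 10.75
ee_pos: [0.4311, 0.2486, 0.0164]
tcp_rot: [[1.0, 0.029, -0.0], [0.029, -1.0, -0.0], [-0.0, 0.0, -1.0]]
wrist_force: [0.3, 0.2, -1.2]
finger_gap: 0.0675
finger_force: 0.0
```

Emit:
carry_out:
  offset:
    - [0,0,0]
    - [0,0,0]
    - [0,0,-0.2]
    - [0,0,-1]
    - [0,0,-1]
  rot:
    - [0,0,0]
    - [0,0,0]
    - [0,0,0]
    - [0,0,0]
    - [0,0,0]
  claw: [1,1,1,1,1]

```text
time: 11.25
ee_pos: [0.4308, 0.2485, 0.0717]
tcp_rot: [[1.0, 0.029, -0.002], [0.029, -1.0, -0.0], [-0.002, 0.0, -1.0]]
wrist_force: [0.3, 0.3, 0.2]
finger_gap: 0.0854
finger_force: 0.0
```

Emit:
carry_out:
  offset:
    - [0,0,-1]
    - [1,1,0]
    - [1,1,0]
    - [1,1,0]
    - [1,1,0]
  rot:
    - [0,0,0]
    - [0,0,0]
    - [0,0,0]
    - [0,0,0]
    - [0,0,0]
  claw: [1,1,1,1,1]

```text
time: 11.75
ee_pos: [0.5352, 0.1506, 0.0968]
tcp_rot: [[1.0, 0.029, 0.0], [0.029, -1.0, 0.0], [0.0, -0.0, -1.0]]
wrist_force: [-0.1, 0.2, 0.4]
finger_gap: 0.0856
finger_force: 0.0
```

Run:
```python
from h import *
s=get_state();print(s['ee_pos'])
cv2.imwrite('pics/t1.png',cv2.resize(imaging.read_camera('top')[130:320,130:400,::-1],None,fx=2.5,fy=2.5))
```

```text
[0.53523747 0.15056566 0.09679495]
```

View pics/t1.png

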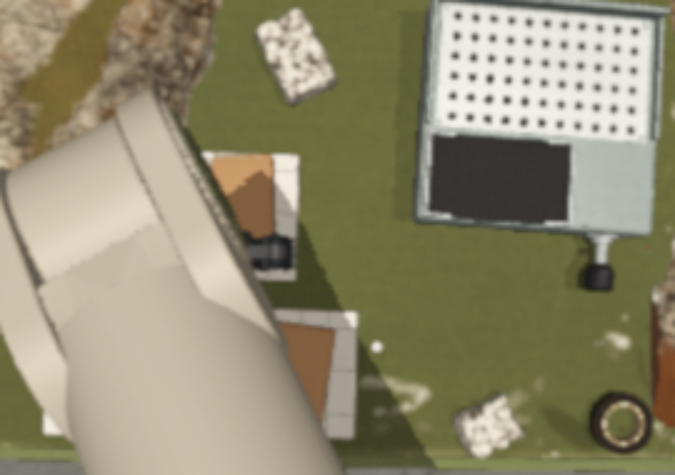

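The arm covers A. B lies on its panel at crop (300,370), the rocks are undisturbed, and block C is at about (240,195) with the finger just short of it.

Emit:
carry_out:
  offset:
    - [0.9,0.5,0]
    - [0.8,0.42,0]
    - [0,0,1]
    - [0,0,1]
    - [0,0,1]
  rot:
    - [0,0,0]
    - [0,0,0]
    - [0,0,0]
    - [0,0,0]
    - [0,0,0]
  claw: [1,1,1,1,1]

```text
time: 12.3
ee_pos: [0.5775, 0.1299, 0.0207]
tcp_rot: [[1.0, 0.028, 0.0], [0.028, -1.0, 0.0], [0.0, -0.0, -1.0]]
wrist_force: [0.7, 0.2, -0.3]
finger_gap: 0.0852
finger_force: 0.0
```

Emit:
carry_out:
  offset:
    - [0,0,0.2]
    - [0,0,0]
    - [0,0,0]
    - [0,0,0]
    - [0,0,0]
  rot:
    - [0,0,0]
    - [0,0,0]
    - [0,0,0]
    - [0,0,0]
    - [0,0,0]
  claw: [1,0,0,0,0]

```text
time: 12.8
ee_pos: [0.5786, 0.1301, 0.0183]
tcp_rot: [[1.0, 0.029, 0.003], [0.029, -1.0, 0.0], [0.003, -0.0, -1.0]]
wrist_force: [-1.4, -1.9, 7.3]
finger_gap: 0.0547
finger_force: 65.8
```

Emit:
carry_out:
  offset:
    - [0,0,0]
    - [0,0,0.02]
    - [-0.15,0,0]
    - [-0.15,0,0]
    - [-0.15,0,0]
  rot:
    - [0,0,0]
    - [0,0,0]
    - [0,0,0]
    - [0,0,0]
    - [0,0,0]
  claw: [0,0,0,0,0]

```text
time: 13.3
ee_pos: [0.569, 0.1301, 0.0183]
tcp_rot: [[1.0, 0.029, 0.007], [0.029, -1.0, 0.001], [0.007, -0.001, -1.0]]
wrist_force: [5.7, 1.4, 4.8]
finger_gap: 0.0547
finger_force: 65.7
```

Emit:
carry_out:
  offset:
    - [-0.15,0,0]
  rot:
    - [0,0,0]
  claw: [0]

```text
time: 13.4
ee_pos: [0.5652, 0.13, 0.0183]
tcp_rot: [[1.0, 0.029, 0.007], [0.029, -1.0, 0.001], [0.007, -0.001, -1.0]]
wrist_force: [6.3, 0.0, 4.9]
finger_gap: 0.0544
finger_force: 65.7
```

Emit:
carry_out:
  offset:
    - [-0.15,0,0]
  rot:
    - [0,0,0]
  claw: [0]

```text
time: 13.5
ee_pos: [0.5615, 0.1299, 0.0183]
tcp_rot: [[1.0, 0.029, 0.007], [0.029, -1.0, 0.001], [0.007, -0.001, -1.0]]
wrist_force: [5.2, 1.7, 5.9]
finger_gap: 0.0544
finger_force: 65.7
```

Emit:
carry_out:
  offset:
    - [-0.15,0,0]
  rot:
    - [0,0,0]
  claw: [0]

```text
time: 13.6
ee_pos: [0.5578, 0.1298, 0.0183]
tcp_rot: [[1.0, 0.029, 0.007], [0.029, -1.0, 0.001], [0.007, -0.001, -1.0]]
wrist_force: [5.4, 0.4, 5.7]
finger_gap: 0.0545
finger_force: 65.7
```

C bites: it drags with about 0.7–1.0 of the pressing force. I'll lift it and carry it over the rest.

Emit:
carry_out:
  offset:
    - [0,0,-1]
    - [0,0,-1]
    - [0,0,-1]
    - [0,0,-1]
    - [0,0,-0.5]
  rot:
    - [0,0,0]
    - [0,0,0]
    - [0,0,0]
    - [0,0,0]
    - [0,0,0]
  claw: [0,0,0,0,0]

```text
time: 14.1
ee_pos: [0.5552, 0.1297, 0.1305]
tcp_rot: [[1.0, 0.029, 0.002], [0.029, -1.0, 0.0], [0.002, -0.0, -1.0]]
wrist_force: [1.5, 0.7, -2.3]
finger_gap: 0.0543
finger_force: 65.1
```

Emit:
carry_out:
  offset:
    - [0.2,1,0]
    - [0.2,1,0]
    - [0.2,1,0]
    - [0.2,1,0]
    - [0.2,1,0]
  rot:
    - [0,0,0]
    - [0,0,0]
    - [0,0,0]
    - [0,0,0]
    - [0,0,0]
  claw: [0,0,0,0,0]

```text
time: 14.6
ee_pos: [0.5828, 0.004, 0.1275]
tcp_rot: [[1.0, 0.029, -0.002], [0.029, -1.0, 0.0], [-0.002, -0.0, -1.0]]
wrist_force: [-0.5, 0.1, -3.7]
finger_gap: 0.0547
finger_force: 64.9
```

Emit:
carry_out:
  offset:
    - [0.2,1,0]
    - [0.2,1,0]
    - [0.2,1,0]
    - [0.2,1,0]
    - [0,0,0]
  rot:
    - [0,0,0]
    - [0,0,0]
    - [0,0,0]
    - [0,0,0]
    - [0,0,-1]
  claw: [0,0,0,0,0]

```text
time: 15.1
ee_pos: [0.6057, -0.1001, 0.127]
tcp_rot: [[0.995, 0.103, -0.002], [0.103, -0.995, -0.002], [-0.002, 0.002, -1.0]]
wrist_force: [-0.6, 0.1, -3.0]
finger_gap: 0.0548
finger_force: 64.9
```

Emit:
carry_out:
  offset:
    - [0,0,0]
    - [0,0,0]
    - [0,0,0]
    - [0,0,0]
    - [0,0,0]
  rot:
    - [0,0,-1]
    - [0,0,-1]
    - [0,0,-1]
    - [0,0,-1]
    - [0,0,-1]
  claw: [0,0,0,0,0]

```text
time: 15.6
ee_pos: [0.6055, -0.0943, 0.1273]
tcp_rot: [[0.872, 0.49, -0.002], [0.49, -0.872, 0.0], [-0.001, -0.001, -1.0]]
wrist_force: [0.2, -1.5, -3.5]
finger_gap: 0.0544
finger_force: 64.9
```

Emit:
carry_out:
  offset:
    - [0,0,0]
    - [0,0,0]
    - [0,0,0]
    - [0,0,0]
    - [0,0,0]
  rot:
    - [0,0,-1]
    - [0,0,-1]
    - [0,0,-1]
    - [0,0,-1]
    - [0,0,-1]
  claw: [0,0,0,0,0]

```text
time: 16.1
ee_pos: [0.6056, -0.0943, 0.1273]
tcp_rot: [[0.612, 0.791, -0.002], [0.791, -0.612, 0.0], [-0.001, -0.002, -1.0]]
wrist_force: [0.9, 0.5, -4.3]
finger_gap: 0.0548
finger_force: 64.9
```

Emit:
carry_out:
  offset:
    - [0,0,0]
    - [0,0,0]
    - [0,0,0]
    - [0,0,0]
    - [0,0,0]
  rot:
    - [0,0,-1]
    - [0,0,-1]
    - [0,0,-1]
    - [0,0,-1]
    - [0,0,-1]
  claw: [0,0,0,0,0]

```text
time: 16.6
ee_pos: [0.6056, -0.0943, 0.1274]
tcp_rot: [[0.256, 0.967, -0.002], [0.967, -0.256, 0.0], [-0.0, -0.002, -1.0]]
wrist_force: [0.3, -0.8, -4.2]
finger_gap: 0.0546
finger_force: 64.9
```

Run:
```python
from h import *
s=get_state();print(s['ee_pos'],s['joint_pos'].round(0),np.degrees(np.arctan2(s['tcp_rot'][1,0],s['tcp_rot'][0,0])))
```

```text
[ 0.60556674 -0.09432319  0.12735123] [ 36.  30. -41.  87.  21.  71. -24.] 75.18100879522383
```

Emit:
carry_out:
  offset:
    - [0,0,0]
    - [0,0,0]
    - [0,0,0]
    - [-0.13,0.24,0.5]
    - [0,0,0.5]
  rot:
    - [0,0,-1]
    - [0,0,-1]
    - [0,0,-0.85]
    - [0,0,0]
    - [0,0,0]
  claw: [0,0,0,0,0]

```text
time: 17.1
ee_pos: [0.6125, -0.0988, 0.1018]
tcp_rot: [[0.037, 0.999, -0.0], [0.999, -0.037, -0.0], [-0.0, -0.0, -1.0]]
wrist_force: [0.4, -1.1, -3.4]
finger_gap: 0.0547
finger_force: 64.9
```

Run:
```python
from h import *
s=get_state();print(s['ee_pos'],np.degrees(np.arctan2(s['tcp_rot'][1,0],s['tcp_rot'][0,0])))
a=imaging.read_camera('side')[:,:,::-1];b=imaging.read_camera('top')[:,:,::-1]
cv2.imwrite('pics/ab.png',np.hstack([cv2.resize(a[150:330,270:460],(399,378)),cv2.resize(b[115:265,280:420],(353,378))]))
```

```text
[ 0.61251624 -0.098775    0.10182122] 87.87719336253052
```

View pics/ab.png

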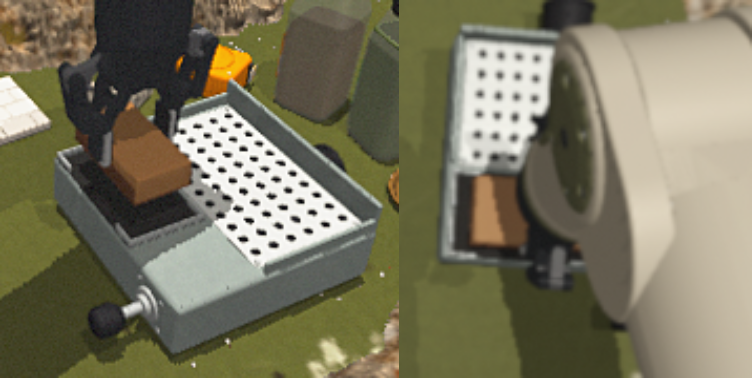

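The side view shows the block held level above the rest, and the top view shows it inside the tray outline. I'll cross-check the rest position with the side picture.

Run:
```python
from h import *
for n,(x,y,w,h) in(('side',(298,210,72,56)),('top',(298,182,64,40))):
    im=cv2.imread(f'pics/{n}0.png'); m=cv2.inRange(im.max(2),0,80); q=np.zeros_like(m); q[y:y+h,x:x+w]=m[y:y+h,x:x+w]
    c=max(cv2.findContours(q,0,2)[0],key=cv2.contourArea); r=cv2.minAreaRect(onplane(n,c.reshape(-1,2),.062)[:,:2].astype(np.float32)); print(n,cv2.boundingRect(c),r)
s=imaging.get_calibration
```

```text
side (298, 215, 66, 51) ((0.6112855672836304, -0.09294003248214722), (0.12169134616851807, 0.07495463639497757), 87.74417877197266)
top (302, 184, 56, 35) ((0.6107394099235535, -0.09731611609458923), (0.11978784203529358, 0.07374146580696106), 88.28663635253906)
```

Emit:
carry_out:
  offset:
    - [0.1,-0.04,0.5]
    - [0,0,0.4]
    - [0,0,0.2]
    - [0,0,0.1]
    - [0,0,0.05]
  rot:
    - [0,0,0]
    - [0,0,0]
    - [0,0,0]
    - [0,0,0]
    - [0,0,0]
  claw: [0,0,0,0,0]

```text
time: 17.7
ee_pos: [0.6113, -0.0953, 0.0719]
tcp_rot: [[0.034, 0.999, -0.0], [0.999, -0.034, 0.0], [0.0, -0.0, -1.0]]
wrist_force: [0.2, 0.2, -3.0]
finger_gap: 0.0542
finger_force: 64.9
```

Emit:
carry_out:
  offset:
    - [0,0,0.05]
    - [0,0,0.03]
    - [0,0,0]
  rot:
    - [0,0,0]
    - [0,0,0]
    - [0,0,0]
  claw: [0,0,0]

```text
time: 18.0
ee_pos: [0.6116, -0.0954, 0.0705]
tcp_rot: [[0.034, 0.999, 0.001], [0.999, -0.034, -0.0], [-0.0, 0.001, -1.0]]
wrist_force: [-0.4, -0.1, -2.2]
finger_gap: 0.0545
finger_force: 65.1
```

Emit:
carry_out:
  offset:
    - [0,0,0.03]
    - [0,0,0]
    - [0,0,0]
    - [0,0,0]
    - [0,0,0]
  rot:
    - [0,0,0]
    - [0,0,0]
    - [0,0,0]
    - [0,0,0]
    - [0,0,0]
  claw: [0,0,1,1,1]

```text
time: 18.5
ee_pos: [0.6114, -0.0953, 0.0694]
tcp_rot: [[0.034, 0.999, 0.0], [0.999, -0.034, 0.0], [0.0, 0.0, -1.0]]
wrist_force: [0.3, -0.5, -0.1]
finger_gap: 0.0853
finger_force: 0.0
```

Emit:
carry_out:
  offset:
    - [0,0,-0.3]
    - [0,0,-1]
    - [0,0,-1]
    - [0,0,-1]
    - [0,0,-1]
  rot:
    - [0,0,0]
    - [0,0,0]
    - [0,0,0]
    - [0,0,0]
    - [0,0,0]
  claw: [1,1,1,1,1]

```text
time: 19.0
ee_pos: [0.6113, -0.0951, 0.1785]
tcp_rot: [[0.034, 0.999, 0.001], [0.999, -0.034, 0.0], [0.0, 0.001, -1.0]]
wrist_force: [0.3, -0.6, 0.4]
finger_gap: 0.0854
finger_force: 0.0
```

Emit:
carry_out:
  offset:
    - [0,-1,0]
    - [0,-1,0]
    - [0,-1,0]
    - [0,-1,0]
    - [0,0,0]
  rot:
    - [0,0,1]
    - [0,0,0]
    - [0,0,0]
    - [0,0,0]
    - [0,0,0]
  claw: [1,1,1,1,1]

```text
time: 19.5
ee_pos: [0.5096, -0.0856, 0.1774]
tcp_rot: [[0.113, 0.994, -0.001], [0.994, -0.113, -0.002], [-0.002, -0.001, -1.0]]
wrist_force: [0.5, 0.1, 0.0]
finger_gap: 0.0856
finger_force: 0.0
```

Run:
```python
from h import *
s=get_state();print(s['ee_pos'],np.degrees(np.arctan2(s['tcp_rot'][1,0],s['tcp_rot'][0,0])))
a=imaging.read_camera('side')[:,:,::-1];b=imaging.read_camera('top')[:,:,::-1]
cv2.imwrite('pics/ab2.png',np.hstack([cv2.resize(a[150:330,250:440],(399,378)),cv2.resize(b[115:265,280:420],(353,378))]))
```

```text
[ 0.50957626 -0.08556884  0.1773977 ] 83.5032494373948
```

View pics/ab2.png

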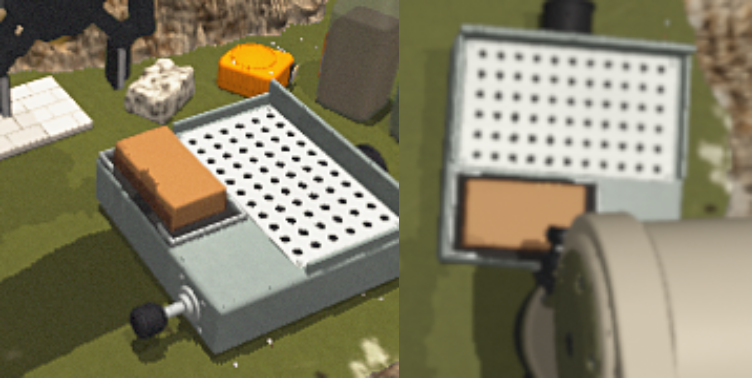

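The bite block lies flat inside the tray. Next I'll turn the tool back for the knob and locate the knob from both views.

Emit:
carry_out:
  offset:
    - [0,0,0]
    - [0,0,0]
    - [0,0,0]
    - [0,0,0]
    - [0,0,0]
  rot:
    - [0,0,1]
    - [0,0,1]
    - [0,0,1]
    - [0,0,1]
    - [0,0,1]
  claw: [1,1,1,1,1]

```text
time: 20.1
ee_pos: [0.5129, -0.0859, 0.1771]
tcp_rot: [[0.494, 0.869, 0.001], [0.869, -0.494, 0.001], [0.001, 0.0, -1.0]]
wrist_force: [-0.2, 0.2, 1.7]
finger_gap: 0.0851
finger_force: 0.0
```

Emit:
carry_out:
  offset:
    - [0,0,0]
    - [0,0,0]
    - [0,0,0]
    - [0,0,0]
    - [0,0,0]
  rot:
    - [0,0,1]
    - [0,0,1]
    - [0,0,1]
    - [0,0,1]
    - [0,0,1]
  claw: [0.55,0.55,0.55,0.55,0.55]

```text
time: 20.6
ee_pos: [0.5129, -0.0858, 0.177]
tcp_rot: [[0.794, 0.608, 0.001], [0.608, -0.794, 0.001], [0.001, -0.0, -1.0]]
wrist_force: [0.8, 0.2, -0.7]
finger_gap: 0.0471
finger_force: 0.0
```

Emit:
carry_out:
  offset:
    - [0,0,0]
    - [0,0,0]
    - [0,0,0]
    - [0,0,0]
    - [0,0,0]
  rot:
    - [0,0,1]
    - [0,0,1]
    - [0,0,1]
    - [0,0,1]
    - [0,0,1]
  claw: [0.55,0.55,0.55,0.55,0.55]

```text
time: 21.1
ee_pos: [0.5128, -0.0858, 0.177]
tcp_rot: [[0.968, 0.251, 0.001], [0.251, -0.968, 0.001], [0.001, -0.0, -1.0]]
wrist_force: [0.2, -0.5, 0.8]
finger_gap: 0.0469
finger_force: 0.0
```

Emit:
carry_out:
  offset:
    - [0,0,0]
    - [0,0,0]
    - [0,0,0]
    - [0,0,0]
    - [0,0,0]
  rot:
    - [0,0,1]
    - [0,0,1]
    - [0,0,1]
    - [0,0,0.6]
    - [0,0,0]
  claw: [0.55,0.55,0.55,0.55,0.55]

```text
time: 21.6
ee_pos: [0.5127, -0.0858, 0.177]
tcp_rot: [[1.0, -0.031, 0.001], [-0.031, -1.0, 0.0], [0.001, -0.0, -1.0]]
wrist_force: [-0.2, -0.9, 1.0]
finger_gap: 0.0473
finger_force: 0.0
```

Run:
```python
from h import *
s=get_state();print(s['ee_pos'],s['finger_gap'],np.degrees(np.arctan2(s['tcp_rot'][1,0],s['tcp_rot'][0,0])))
L=[]
for n,(x,y,w,h),mx in(('side',(308,290,26,24),60),('top',(358,232,22,18),80)):
    im=cv2.imread(f'pics/{n}0.png'); m=cv2.inRange(im.max(2),0,mx); q=np.zeros_like(m); q[y:y+h,x:x+w]=m[y:y+h,x:x+w]
    c=max(cv2.findContours(q,0,2)[0],key=cv2.contourArea); bx=cv2.boundingRect(c); ce=np.array([bx[0]+bx[2]/2-.5,bx[1]+bx[3]/2-.5])
    p=onplane(n,[ce],.034)[0]; print(n,bx,p);
```

```text
[ 0.51272386 -0.0857796   0.17697536] 0.04731720601575135 -1.7981368409122342
side (312, 294, 22, 20) [ 0.52920819 -0.19860495  0.034     ]
top (361, 232, 15, 15) [ 0.53190655 -0.19154013  0.034     ]
```

Emit:
carry_out:
  offset:
    - [0.2,1,0]
    - [0.2,1,0]
    - [0.2,1,0]
    - [0.16,1,0]
    - [0,0.3,1]
  rot:
    - [0,0,0]
    - [0,0,0]
    - [0,0,0]
    - [0,0,0]
    - [0,0,0]
  claw: [0.55,0.55,0.55,0.55,0.55]

```text
time: 22.1
ee_pos: [0.53, -0.1982, 0.1544]
tcp_rot: [[0.999, -0.033, 0.006], [-0.033, -0.999, -0.003], [0.006, 0.003, -1.0]]
wrist_force: [1.5, 0.4, 0.2]
finger_gap: 0.0468
finger_force: 0.0
```

Emit:
carry_out:
  offset:
    - [0,0,1]
    - [0,0,1]
    - [0,0,1]
    - [0,0,0.5]
    - [0,0,0]
  rot:
    - [0,0,0]
    - [0,0,0]
    - [0,0,0]
    - [0,0,0]
    - [0,0,0]
  claw: [0.55,0.55,0.55,0.55,0.55]

```text
time: 22.6
ee_pos: [0.5266, -0.1936, 0.0625]
tcp_rot: [[1.0, -0.03, -0.003], [-0.03, -1.0, 0.002], [-0.003, -0.002, -1.0]]
wrist_force: [-0.3, 0.6, 0.2]
finger_gap: 0.0467
finger_force: 0.0
```

Run:
```python
from h import *
s=get_state();print(s['ee_pos'])
a=imaging.read_camera('side')[:,:,::-1];cv2.imwrite('pics/s3.png',cv2.resize(a[200:360,240:440],(600,480)))
```

```text
[ 0.52659729 -0.1936026   0.0625477 ]
```

View pics/s3.png

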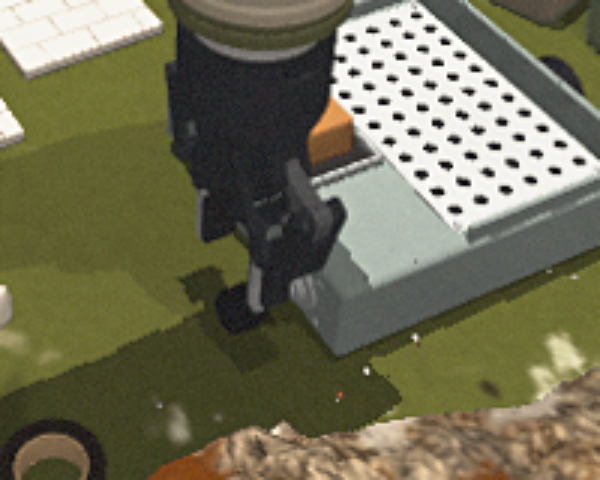

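The fingers stand just above the knob (crop (238,308)), with the scenery clear of them.

Emit:
carry_out:
  offset:
    - [0,0.04,0.6]
    - [0,0,0.6]
    - [0,0,0.5]
    - [0,0,0.15]
    - [0,0,0]
  rot:
    - [0,0,0]
    - [0,0,0]
    - [0,0,0]
    - [0,0,0]
    - [0,0,0]
  claw: [0.55,0.55,0.55,0.55,0.55]

```text
time: 23.15
ee_pos: [0.5268, -0.1947, 0.0171]
tcp_rot: [[1.0, -0.031, -0.002], [-0.031, -1.0, 0.001], [-0.002, -0.001, -1.0]]
wrist_force: [0.3, -0.1, -0.2]
finger_gap: 0.0469
finger_force: 0.0
```

Emit:
carry_out:
  offset:
    - [0,0,0]
    - [0,0,0]
    - [0,0,0]
    - [0,0,0]
    - [0,0,0]
  rot:
    - [0,0,0]
    - [0,0,0]
    - [0,0,0]
    - [0,0,0]
    - [0,0,0]
  claw: [0,0,0,0,0]
  grip_force: 40

```text
time: 23.65
ee_pos: [0.5278, -0.1958, 0.0187]
tcp_rot: [[0.999, -0.032, 0.001], [-0.032, -0.999, -0.001], [0.001, 0.001, -1.0]]
wrist_force: [-0.2, -3.2, 5.3]
finger_gap: 0.0243
finger_force: 39.6
```

Emit:
carry_out:
  offset:
    - [-0.2,0,0]
    - [-0.2,0,0]
    - [-0.2,0,0]
    - [-0.2,0,0]
    - [0,0,0]
  rot:
    - [0,0,0]
    - [0,0,0]
    - [0,0,0]
    - [0,0,0]
    - [0,0,0]
  claw: [0,0,0,0,0]

```text
time: 24.15
ee_pos: [0.5077, -0.1949, 0.0187]
tcp_rot: [[0.999, -0.032, 0.001], [-0.032, -0.999, -0.001], [0.001, 0.001, -1.0]]
wrist_force: [0.4, -3.7, 6.0]
finger_gap: 0.0244
finger_force: 41.2
```

Emit:
carry_out:
  offset:
    - [0,0,0]
    - [0,0,0]
  rot:
    - [0,0,0]
    - [0,0,0]
  claw: [0,0]

```text
time: 24.35
ee_pos: [0.5077, -0.1949, 0.0187]
tcp_rot: [[1.0, -0.032, 0.001], [-0.032, -1.0, -0.001], [0.001, 0.001, -1.0]]
wrist_force: [0.1, -3.8, 7.6]
finger_gap: 0.0248
finger_force: 41.3
```

Pulled exactly 20 mm with no residual force. Now I'll release, rise, and check.

Emit:
carry_out:
  offset:
    - [0,0,0]
    - [0,0,0]
    - [0,0,0]
    - [0,0,-0.3]
    - [0,0,-1]
  rot:
    - [0,0,0]
    - [0,0,0]
    - [0,0,0]
    - [0,0,0]
    - [0,0,0]
  claw: [0.55,0.55,0.55,0.55,0.55]

```text
time: 24.85
ee_pos: [0.5054, -0.1934, 0.0489]
tcp_rot: [[1.0, -0.031, -0.005], [-0.031, -1.0, 0.002], [-0.005, -0.002, -1.0]]
wrist_force: [0.6, -0.4, 0.5]
finger_gap: 0.0466
finger_force: 0.0
```

Emit:
carry_out:
  offset:
    - [0,0,-1]
    - [0,0,-1]
    - [0,0,-1]
    - [0,0,-1]
    - [0,0,-1]
  rot:
    - [0,0,0]
    - [0,0,0]
    - [0,0,0]
    - [0,0,0]
    - [0,0,0]
  claw: [0.55,0.55,0.55,0.55,0.55]

```text
time: 25.35
ee_pos: [0.5073, -0.1939, 0.1771]
tcp_rot: [[1.0, -0.031, 0.0], [-0.031, -1.0, 0.0], [0.0, -0.0, -1.0]]
wrist_force: [0.9, -0.6, -0.2]
finger_gap: 0.0471
finger_force: 0.0
```

Emit:
carry_out:
  offset:
    - [0,1,0]
    - [0,1,0]
    - [0,1,0]
    - [0,1,0]
    - [0,1,0]
  rot:
    - [0,0,0]
    - [0,0,0]
    - [0,0,0]
    - [0,0,0]
    - [0,0,0]
  claw: [0.55,0.55,0.55,0.55,0.55]

```text
time: 25.85
ee_pos: [0.5034, -0.3199, 0.176]
tcp_rot: [[1.0, -0.031, 0.0], [-0.031, -1.0, 0.0], [0.0, -0.0, -1.0]]
wrist_force: [0.3, 0.2, 0.9]
finger_gap: 0.0472
finger_force: 0.0
```

Emit:
carry_out:
  offset:
    - [0,1,0]
    - [0,1,0]
    - [0,1,0]
    - [0,1,0]
    - [0,0,0]
  rot:
    - [0,0,0]
    - [0,0,0]
    - [0,0,0]
    - [0,0,0]
    - [0,0,0]
  claw: [0.55,0.55,0.55,0.55,0.55]

```text
time: 26.35
ee_pos: [0.4984, -0.4233, 0.1751]
tcp_rot: [[0.999, -0.036, -0.001], [-0.036, -0.999, -0.001], [-0.001, 0.001, -1.0]]
wrist_force: [-0.2, 0.6, -1.1]
finger_gap: 0.0469
finger_force: 0.0
```

Run:
```python
from h import *
b=imaging.read_camera('top')[:,:,::-1];cv2.imwrite('pics/t9.png',cv2.resize(b[110:320,140:420],(784,588)))
```

```text
(no output)
```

View pics/t9.png

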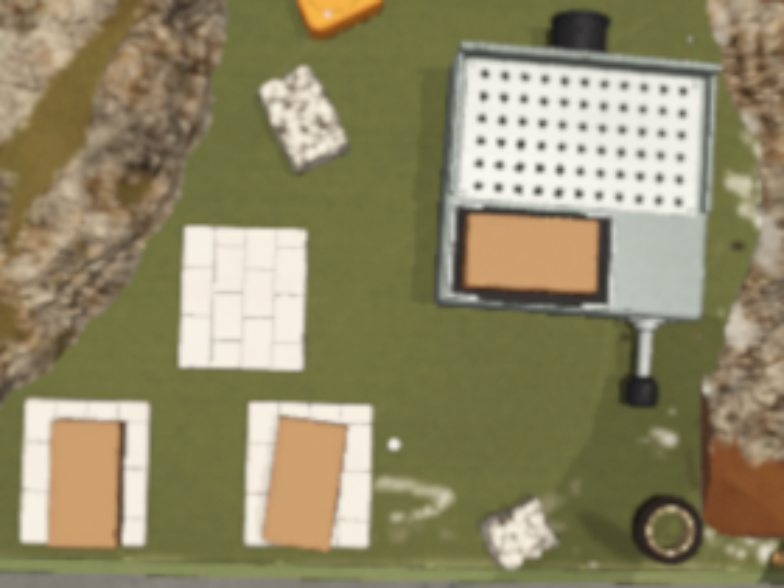

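The final view shows the bite block flat in the rest at crop (533,255). The two worn blocks lie flat on panels A and B, the knob is pulled out at (640,390), and both rocks are in place.

```bash
python3 -c "
from bench import job; print(job.job_done())"
```

```text
the job is handed in; nothing more can be done
None
```

I handed the job in at about 26 s: the block that bites (from the rear panel) lies flat in the rest, the two worn ones lie flat on the left and middle front panels, the gate rod is pulled 20 mm to its middle click, and the rocks look untouched; while I was testing the left block it briefly hit something, probably the scenery, with the wrist reading up to about 76 N.

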